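# Set a salvaged plank for sawing and hold it down

## Task

Get the salvaged shelf plank ready for sawing off its iron end. First take the loose bench dog from its storage block and push it fully home in the sawing riser's empty hole nearest the saw end (the right-hand end seen from the robot); then slide the plank out over that end, flat on the riser and up against both dogs, until the pencil line stands about 10 mm clear of the riser's end. The iron end is heavy: never let the plank tip, leave the things lying around alone, and finish while still holding the plank down with the gripper's fingers, ready for the saw.

Things in the scene. Friction and masses are not known exactly. Their poses are not given: they have to be found in the camera images.
- dog_head (a point): Centre of the loose bench dog's head: upright aluminium pin, head 25 mm diameter x 30 mm, below it a shank 18 mm diameter x 45 mm with foot tapered to 11 mm over 6 mm (end 60 mm below this point). It starts in a fixed dark wooden block (60 x 110 x 60 mm high), head on top, this point 75 mm above the table; lift over 45 mm to clear. Seated in the riser this point is 15 mm above the riser's top.
- bench_hole (a point): Mouth centre, at the riser's top surface, of the empty dog hole nearest the saw end: 20 mm diameter, right through the 30 mm top, mouth chamfered 2 mm. A second empty hole lies 110 mm further along the row and stays empty.
- bench_dog (a point): Centre of the head of the dog already fixed in the riser's row: aluminium, 25 mm diameter, 30 mm high, standing on the riser's top, 220 mm from bench_hole along the riser's y.
- bench_end (a point): Middle of the top edge of the saw end of the riser: a brown wooden bench fixed to the table, top 240 (x) x 420 (y) mm, 100 mm above the table. Axes: x away from the robot, y along the riser from the saw end, z up. Here, in mm, bench_hole is (50, 60, 0), bench_dog (50, 280, 15). Against both dogs, the plank's far edge is at x = 37.5, its centre line at x = 12.5.
- plank_mid (a point): Centre of the pale pine plank, half-way up: 50 mm wide (x), 450 long (y), 20 thick, flat on the riser in front of the dog row, y within 0.07 rad of the riser's y. A dark steel angle (50 wide, 80 along, 8 thick, ear 60 mm high above the wood) is bolted on its -y end. 0.5 to 0.8 kg; it tips by itself once its iron end overhangs over about 95 mm (20 to 60 mm at the start).
- plank_line (a point): Middle of the black pencil line across the plank's top face, 140 mm from the iron end, 85 mm towards the iron end from plank_mid; axes as plank_mid.
- plank_tail (a point): Point on the middle of the plank's top face, 40 mm from its plain end, 185 mm from plank_mid towards +y of the plank.
- saw: Tenon saw with a steel blade, brass back and dark wooden handle, 330 x 110 mm, 20 mm thick, lying on the table; origin under it, near the handle's end of the blade. Leave alone.
- glue: White glue bottle with an orange cap, 56 mm diameter, 140 mm high, standing on the table; origin at its foot. Leave alone.
- tin: Varnish tin, 70 mm diameter, 80 mm high, standing on the table; origin at its foot. Leave alone.
- square: Try square: dark wooden stock 110 x 18 x 16 mm and steel blade 150 mm long, lying on the table; origin under the stock. Leave alone.

How it is judged:
By the outcome, as a careful person would: the job done as asked, in the order asked, and still so for the second after the job is handed in, while the arm keeps its last pose, push and grip.
It also fails if it takes over 58 s, if anything falls off the work surface, if the arm or the gripper's body presses on something with over 40 N, if the wrist force passes 120 N, or if a joint passes its speed limit or range.

## Robot

A 6-joint arm with a two-finger parallel gripper is mounted at the origin on the work surface. World frame = base frame: x ahead of the robot, y to its left, z up, the work surface at z = 0. Lengths are in mm, angles in rad, forces in N, time in s.
With the tool pointing down it reaches from about 275 to 750 mm from the base axis. Payload 10.2 kg.
Tool frame: the origin (TCP) lies midway between the tips of the shut fingers; the grasp point (between the pads) lies 19 mm behind it; z points along the fingers, y is the line along which they close (so a half turn about z gives the same grasp; the last joint's range is limited). The gripper opens to 85 mm and grips with 20 to 120 N. Pads are 22 mm wide; open, the fingers measure 114 mm over their backs; the gripper's body (76 mm by 85 mm) begins 54 mm behind the grasp point. The pads swing forward as they close: fully open they stand 13 mm farther back than shut.
Start: joints at [-1.571, 0.313, 1.498, -0, 1.331, -0.223], TCP at [115.991, -512.032, 231.294] pointing down, gripper open.
Joint ranges: [-2.94, 2.94], [-0.97, 2.17], [0.19, 2.56], [-1.23, 4.37], [0.02, 3.11], [-2.88, 2.88]. Speed limits (rad/s): [2.39, 2.39, 3.01, 3.14, 3.14, 3.14].

## Interface

Orientations are given as a unit quaternion [w, x, y, z].
In Python, from rig import ctrl gives the robot as it stands.
- The arm moves only by the tool send_rows, never from a script. Its argument "targets" is a list of rows, each a list of 7 numbers: the closure, from -1 (fully open) to 1 (shut), so that 0 is half open, then the shift along the tool's x, y, z in m, then the turn, a rotation vector about the tool's x, y, z in rad. In form: [[claw, dx, dy, dz, ax, ay, az], ...]. A call has exactly 10 rows; each row shifts and turns the commanded pose from where the row before left it, along the tool's axes as they then stand; what a row does not reach is not made up. A row lasts 1/8 s, in which the tool goes at most 62.5 mm and 10.7 degrees, less where a joint would pass 70% of its speed; a pose out of reach is approached as far as the arm can. A call with a gripper value outside its range is refused whole. The fingers move at their own pace and stop on an object; "squeeze" is the grip in N (left out, the last holds). Time passes only in rows, so rows that do not move let the fingers close, or fill a call up. It gives the time, the measured TCP pose, the force, the opening and the grip force at its end, in the units of the state.
- ctrl.sense(): the state, without advancing time (a new reading comes with each control period).
- ctrl.capture(name): name is "scene" or "top"; returns a dict with "img" (420x560x3 uint8, red, green, blue), "camera_matrix" (3x3 intrinsics, pixels), "k1" (the pictures are not rectified: a ray, as slopes to the right and down, at radius r is drawn at 1 + k1 r^2 times it, then the intrinsics apply), "R" (3x3) and "t" (3): a world point X has camera coordinates R X + t. Camera axes: x right, y down, z forward; pixel columns grow to the right and rows downward; lengths in mm; the calibration is good to about 2 mm. A picture is of the moment at which its call begins. There is no depth.
- ctrl.finish_job(): hands the job in; it is judged then, once.
Trained networks look in a picture, given as the dict that the camera call returned (one of the last four; its "shot" number tells which), for a name from the list of things; names that differ only in an ending like _2 or _b are one class to them, and where a whole thing is asked for, a point or a joint stands for the part that bears it (a point fixed in the world has none). Each returns a list of dicts, best first, with "score" (0 to 1); they miss things now and then, are a little off and sometimes report something else, mostly with a low value. They report only what shows in the picture. A call takes as long as a camera call.
- ctrl.boxes_of(query, picture): "extent" ([left, top, width, height] in pixels, round what is visible of it).
- ctrl.landmark_of(query, picture): "point" ([column, row] in pixels: a listed point, or the origin of a listed thing).
The state is a dict: "time_s": time; "joints": joint angles; "dq": joint speeds; "tau": joint torques, N m; "eef_pos": TCP position; "ee_rot": TCP orientation; "force": force on the tool from outside, world axes, zero at the start; "wrist_torque": the same for the moment, N m; "grip_width": opening from 0.0 (shut) to 1.0 (fully open); "grip_force": force on a finger pad.
Only numpy, scipy, OpenCV 4.12 (cv2) and the standard library are available. Lean on these libraries where they do the work, as an engineer would, in place of code of your own. Each camera call takes 0.05 s, during which the arm holds its last target. There are 200 camera calls.

## Working session

There is one attempt and no reset: what is moved stays moved. The work goes in short steps, Python scripts to look and compute and a tool call to move; the robot and the scene stay as the last step left them, time stands still between calls to the robot, and variables do not carry over. Pictures are saved under pics/ and viewed, at most 10 in all, crops included, and the job is handed in when it is done.

Besides the shell and the picture viewer there is one more tool, called as name(argument=value, ...) on one line, values as JSON. send_rows: Moves the arm, as the interface text tells. Its arguments: {"type":"object","properties":{"targets":{"type":"array"},"squeeze":{"type":"number"}},"required":["targets"]}

```bash
mkdir -p pics; cat > h.py <<'E'
import numpy as np, cv2
from rig import ctrl
from scipy.spatial.transform import Rotation as Ro
def ray(p,px):
    K=np.array(p["camera_matrix"]);R=np.array(p["R"]);t=np.array(p["t"])
    d=np.linalg.inv(K)@[px[0],px[1],1.];d=d[:2];rd=np.hypot(*d);r=rd
    for _ in range(20): r=rd/(1+p["k1"]*r*r)
    d=d*(r/rd if rd>0 else 1)
    return -R.T@t, R.T@np.array([d[0],d[1],1.])
def atz(p,px,z):
    c,d=ray(p,px);return c+d*(z-c[2])/d[2]
def proj(p,X):
    c=np.array(p["R"])@np.array(X,float)+np.array(p["t"]);s=c[:2]/c[2]
    s=s*(1+p["k1"]*(s@s));K=np.array(p["camera_matrix"]);return (K@[s[0],s[1],1])[:2]
def tri(ps,pxs):
    A=np.zeros((3,3));b=np.zeros(3)
    for p,x in zip(ps,pxs):
        c,d=ray(p,x);d=d/np.linalg.norm(d);M=np.eye(3)-np.outer(d,d);A+=M;b+=M@c
    return np.linalg.solve(A,b)
def save(p,n): cv2.imwrite("pics/"+n,cv2.cvtColor(p["img"],cv2.COLOR_RGB2BGR))
E
python3 - <<'E'
from h import *
np.set_printoptions(precision=1,suppress=True)
a=ctrl.capture("scene");b=ctrl.capture("top")
save(a,"s0.png");save(b,"t0.png")
for p in(a,b): print(-np.array(p["R"]).T@p["t"],p["camera_matrix"][0][0],p["k1"])
Z=dict(dog_head=75,bench_hole=100,bench_dog=115,bench_end=100,plank_mid=110,plank_line=120,plank_tail=120,saw=0,glue=0,tin=0,square=0)
for n,z in Z.items():
    for nm,p in(("s",a),("t",b)):
        for r in ctrl.landmark_of(n,p)[:2]:
            print(n,nm,round(r["score"],2),np.array(r["point"]),atz(p,r["point"],z))
s=ctrl.sense();print(s["eef_pos"],s["ee_rot"],s["force"],s["time_s"])
E
```

```text
[1200.1  499.6 1242. ] 522.5892075345076 -0.03591670712846173
[ 433.4  -16.6 1346.3] 430.30948675452595 -0.12586982709646236
dog_head s 0.7 [436.5 272.7] [445.5 365.9  75. ]
dog_head t 0.62 [144.1 244.4] [454.7 365.7  75. ]
bench_hole s 0.74 [180.3 200.5] [ 713.5 -293.1  100. ]
bench_hole s 0.62 [242.8 212.6] [ 633.7 -131.7  100. ]
bench_hole t 0.56 [313.6 187. ] [ 630.  -133.6  100. ]
bench_dog s 0.59 [318.7 244.1] [590.7  94.4 115. ]
bench_dog s 0.18 [434.9 274.8] [479.  370.4 115. ]
bench_end s 0.82 [235.3 193.5] [ 598.3 -192.6  100. ]
bench_end s 0.56 [294.2 202.4] [517.7 -46.4 100. ]
bench_end t 0.98 [332.5 197.8] [ 598.9 -189.4  100. ]
plank_mid s 0.59 [299.6 203.8] [518.  -27.3 110. ]
plank_mid t 0.79 [278.2 222.4] [523.7 -31.  110. ]
plank_line s 0.96 [273.3 188.8] [ 529.9 -111.1  120. ]
plank_line t 0.76 [310.8 218. ] [ 536.9 -124.1  120. ]
plank_tail s 0.58 [358.3 234.1] [503.7 156.2 120. ]
plank_tail s 0.35 [304.4 334.4] [808.1 221.2 120. ]
plank_tail t 0.86 [214.3 226.6] [508.3 151.3 120. ]
plank_tail t 0.61 [278.4 221.7] [525.  -31.4 120. ]
saw s 0.93 [229.6 134.4] [ 375.  -438.9    0. ]
saw s 0.74 [180.5 200. ] [ 669.2 -363.4    0. ]
saw t 0.61 [405.  268.5] [ 390.8 -434.9    0. ]
saw t 0.45 [334. 197.] [ 614.8 -208.     0. ]
glue s 0.72 [305.5 335.6] [766.9 195.6   0. ]
glue t 0.57 [208.1 147.2] [769.7 195.6   0. ]
tin s 0.81 [424.4 352. ] [612.9 449.7   0. ]
square s 0.48 [420.7 353.5] [622.1 444.6   0. ]
square t 0.78 [382.7 184.7] [ 657.2 -365.5    0. ]
[ 116.  -512.   231.3] [-0.   1.   0.1  0. ] [-0.8 -1.1  0.4] 1.2
```

View pics/s0.png

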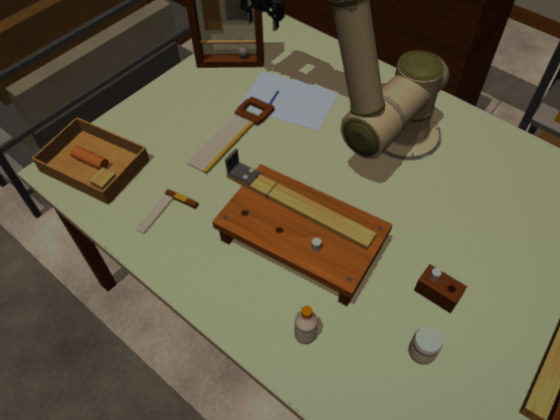

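View pics/t0.png

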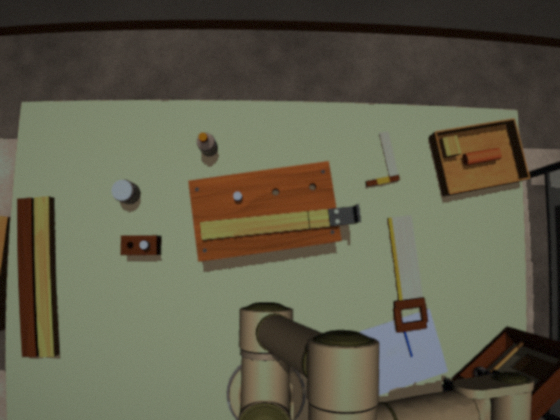

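The scene picture shows the riser with its fixed dog at about (317,243), empty holes at (279,230) and (244,213), the loose dog at (436,274) in its block and the iron end at (235,165). In the top picture the dog is at (237,196), the holes at (275,191) and (312,187), and the loose dog at (144,245). Saw end is on the right, as the task says. I'll refine these points with centroids and a joint fit.

```bash
cat > m.py <<'E'
from h import *
from scipy.optimize import least_squares
np.set_printoptions(precision=1,suppress=True)
def blob(p,px,dark,w=8,k=6):
    x,y=np.round(px).astype(int);im=p["img"][y-w:y+w+1,x-w:x+w+1].astype(float)
    g=im.sum(2) if dark else im[:,:,2]   # blue separates metal from wood
    g=cv2.resize(g,None,fx=k,fy=k,interpolation=cv2.INTER_CUBIC)
    m=np.median(g);e=g.min() if dark else g.max();t=(m+e)/2
    b=((g<t) if dark else (g>t)).astype(np.uint8)
    n,l,s,c=cv2.connectedComponentsWithStats(b)
    i=1+np.argmin([np.hypot(*(q-g.shape[0]/2))-0.03*a for q,a in zip(c[1:],s[1:,4])])
    return np.array([x-w,y-w])+(c[i]+.5)/k-.5, s[i,4]/k/k
def bench(q,P): # bench->world
    c,s=np.cos(q[2]),np.sin(q[2]);P=np.asarray(P,float)
    return np.array([q[0]+c*P[0]-s*P[1],q[1]+s*P[0]+c*P[1],100+P[2]])
E
python3 - <<'E'
from m import *
a=ctrl.capture("scene");b=ctrl.capture("top")
G={"h1":(1,[244,213],[312,187],(50,60,-1)),"h2":(1,[279,230],[275,191],(50,170,-1)),"dog":(0,[317,243],[237,196],(50,280,16)),"loose":(0,[436,274],[144,245],None)}
D={}
for n,(dk,s,t,P) in G.items():
    D[n]=[blob(a,s,dk),blob(b,t,dk)];X=tri([a,b],[D[n][0][0],D[n][1][0]])
    print(n,[(d[0],round(d[1],1)) for d in D[n]],X, [atz(p,d[0],75 if n=="loose" else 100+P[2]) for p,d in zip((a,b),D[n])])
def f(q,cams=(0,1)):
    return np.concatenate([proj((a,b)[i],bench(q,G[n][3]))-D[n][i][0] for n in("h1","h2","dog") for i in cams])
for cams in((0,),(1,),(0,1)):
    r=least_squares(f,[600,-190,.1],args=(cams,));print(cams,r.x[:2],round(r.x[2],4),r.fun,"hole",bench(r.x,(50,60,0)))
q=r.x;np.save("q.npy",q)
# plank candidates in the bench frame
c,s=np.cos(q[2]),np.sin(q[2])
for n,z in(("plank_line",120),("plank_tail",120),("bench_end",100)):
    for p in(a,b):
        X=atz(p,ctrl.landmark_of(n,p)[0]["point"],z);d=X[:2]-q[:2];print(n,X,[c*d[0]+s*d[1],-s*d[0]+c*d[1]])
# overlay crops
out=[]
for p in(a,b):
    im=cv2.cvtColor(p["img"],cv2.COLOR_RGB2BGR);k=3
    big=cv2.resize(im,None,fx=k,fy=k,interpolation=cv2.INTER_CUBIC)
    for pts in([(-120,0,0),(120,0,0),(120,420,0),(-120,420,0)],[(50,60,0)],[(50,170,0)],[(50,280,30)]):
        uv=[tuple(np.round((proj(p,bench(q,v))+.5)*k-.5).astype(int).tolist()) for v in pts]
        for i in range(len(uv)): cv2.circle(big,uv[i],2,(0,255,0),-1)
    out.append(big[390:890,580:1200][:, :] if p is a else big[440:840,340:1140])
cv2.imwrite("pics/a1.png",out[0]);cv2.imwrite("pics/b1.png",out[1])
E
```

```text
h1 [(array([244.6, 212.6]), np.float64(31.5)), (array([313.3, 184.5]), np.float64(14.8))] [ 634.5 -129.2  104.2] [array([ 630.1, -128.6,   99. ]), array([ 637.6, -132.9,   99. ])]
h2 [(array([279. , 229.7]), np.float64(33.2)), (array([275.1, 189.1]), np.float64(13.2))] [619.2 -18.3 108.1] [array([613.2, -20.2,  99. ]), array([622.1, -20.6,  99. ])]
dog [(array([316. , 241.2]), np.float64(63.4)), (array([237. , 195.3]), np.float64(56.2))] [597.2  88.5 130.4] [array([588.8,  84. , 116. ]), array([599.7,  88.9, 116. ])]
loose [(array([438. , 270.2]), np.float64(96.2)), (array([143.2, 244.4]), np.float64(55.2))] [452.6 365.   96.3] [array([436.5, 365.1,  75. ]), array([454.6, 368.5,  75. ])]
(0,) [ 593.6 -198.1] 0.1896 [-0.6  0.1  0.2 -0.9  0.4  0.8] hole [ 631.4 -129.8  100. ]
(1,) [ 599.2 -197.5] 0.1695 [-1.  -0.3  0.3  0.8  0.7 -0.5] hole [ 638.3 -129.9  100. ]
(0, 1) [ 596.3 -197.4] 0.1794 [-1.4  0.9 -1.2  0.9 -0.8  0.3  0.2  2.3 -0.7  2.3  0.6  1.4] hole [ 634.8 -129.4  100. ]
plank_line [ 533.  -113.1  120. ] [np.float64(-47.264992794785584), np.float64(94.20861990098653)]
plank_line [ 536.3 -120.6  120. ] [np.float64(-45.40906097608921), np.float64(86.22791016678272)]
plank_tail [501.7 157.6 120. ] [np.float64(-29.74561820062773), np.float64(366.20985935472277)]
plank_tail [503.2 147.8 120. ] [np.float64(-30.09441729119355), np.float64(356.2336792795986)]
bench_end [ 593.4 -188.9  100. ] [np.float64(-1.3944622504428656), np.float64(8.923417193305907)]
bench_end [ 595.1 -189.4  100. ] [np.float64(0.179407305143789), np.float64(8.109420938438841)]
```

View pics/b1.png

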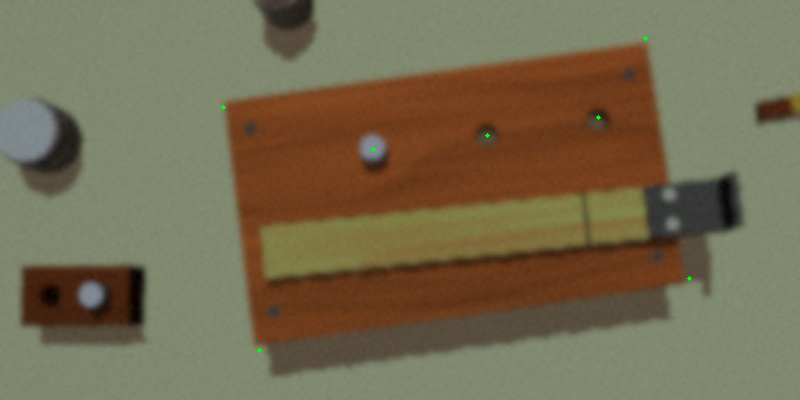

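The blue-channel blobs locate head tops, and the hole blobs are biased by shading. I'll fit the riser outline itself: the top camera sees only its top face. The plank gets the same treatment.

```bash
cat > fit.py <<'E'
from m import *
def edgepts(mask,guess,p,sides,n=60,half=7):
    """sub-pixel mask boundary along normals of projected sides; sides: (A,B) world pts"""
    out=[]
    g=cv2.GaussianBlur(mask.astype(np.float32),(0,0),.7)
    for A,B,f0,f1,inn in sides:
        for f in np.linspace(f0,f1,n):
            X=np.array(A)*(1-f)+np.array(B)*f;u=proj(p,X);w=proj(p,X+np.array(inn)*5)-u
            d=proj(p,np.array(B))-proj(p,np.array(A));nn=np.array([-d[1],d[0]])/np.hypot(*d);nn*=np.sign(nn@w)
            s=np.arange(-half,half+.01,.25);P=u+s[:,None]*nn
            v=cv2.remap(g,P[:,0].astype(np.float32)[None],P[:,1].astype(np.float32)[None],cv2.INTER_LINEAR)[0]
            i=np.where((v[:-1]<.5)&(v[1:]>=.5))[0]
            if len(i): j=i[np.argmin(abs(s[i]))];out.append((f,s[j]+.25*(.5-v[j])/(v[j+1]-v[j])))
            else: out.append((f,np.nan))
    return np.array(out)
def masks(p):
    h=cv2.cvtColor(p["img"],cv2.COLOR_RGB2HSV).astype(int)
    im=p["img"].astype(int)
    wood=(h[:,:,1]>130)
    pine=wood&(im[:,:,1]>.62*im[:,:,0])
    return wood,pine
def fitrect(mask,p,q0,z,x0,x1,y0,y1,use,free=None):
    """rect in own frame q=(x,y,yaw); use: list of side,f0,f1"""
    q=np.array(q0,float)
    def sides(q):
        c,s=np.cos(q[2]),np.sin(q[2]);W=lambda x,y:np.array([q[0]+c*x-s*y,q[1]+s*x+c*y,z])
        ex=np.array([c,s,0]);ey=np.array([-s,c,0])
        S={"near":(W(x0,y0),W(x0,y1),ex),"far":(W(x1,y0),W(x1,y1),-ex),"saw":(W(x0,y0),W(x1,y0),ey),"left":(W(x0,y1),W(x1,y1),-ey)}
        return [(S[n][0],S[n][1],a,b,S[n][2]) for n,a,b in use]
    ok=~np.isnan(edgepts(mask,q,p,sides(q))[:,1])
    f=lambda q:np.nan_to_num(edgepts(mask,q,p,sides(q))[:,1])
    r=least_squares(f,q,x_scale=[1,1,.005],diff_step=1e-3,loss="soft_l1",f_scale=.4)
    e=f(r.x).reshape(len(use),-1);return r.x,np.round(np.median(e,1),2),ok.mean()
E
cat > run.py <<'E'
from fit import *
a=ctrl.capture("scene");b=ctrl.capture("top")
q0=np.load("q.npy")
Q=[]
for nm,p,use in(("s",a,[("near",.3,.95),("saw",.5,.95),("saw",.05,.2)]),("t",b,[("near",.05,.85),("far",.05,.95),("left",.05,.95),("saw",.7,.95)])):
    w,pi=masks(p)
    if nm=="s": use=[("near",.3,.95),("saw",.55,.95)]
    q,e,ok=fitrect(w,p,q0,100,-120,120,0,420,use)
    print(nm,"riser",q[:2],round(q[2],4),e,ok,"hole",bench(q,(50,60,0)),"h2",bench(q,(50,170,0)))
    Q.append(q)
    for n,P in(("h1",(50,60,0)),("h2",(50,170,0)),("dogtop",(50,280,30))): print(n,proj(p,bench(q,P)))
    l=atz(p,ctrl.landmark_of("plank_tail",p)[0]["point"],120); L=atz(p,ctrl.landmark_of("plank_line",p)[0]["point"],120)
    m0=(l*.3148+L*.6852)
    yaw=np.arctan2(-(l-L)[0],(l-L)[1])
    use=[("near",.3,.95),("far",.3,.95),("left",.1,.9)] if nm=="t" else [("near",.3,.95),("far",.3,.95),("left",.1,.9)]
    # pine top face, z=120 ; in scene the far/left faces show, so use near edge only there
    if nm=="t":
        r,e,ok=fitrect(pi,p,[m0[0],m0[1],yaw],120,-25,25,-225,225,use)
        d=r[:2]-q[:2];c,s=np.cos(q[2]),np.sin(q[2]);mid=np.array([c*d[0]+s*d[1],-s*d[0]+c*d[1]]);dy=r[2]-q[2]
        print(nm,"plank",r[:2],round(r[2],4),e,ok,"bench mid",mid,"rel yaw",round(dy,4),"line y",mid[1]-85,"overhang",225-mid[1])
    cv2.imwrite(f"pics/m{nm}.png",np.hstack([w,pi]).astype(np.uint8)*255)
np.save("q2.npy",Q)
E
python3 run.py
```

```text
s riser [ 591.7 -194.6] 0.1612 [-0. -0.] 1.0 hole [ 631.4 -127.3  100. ] h2 [613.8 -18.7 100. ]
h1 [244.5 212.9]
h2 [279.3 229.9]
dogtop [316.3 241.3]Traceback (most recent call last):
  File "run.py", line 12, in <module>
    l=atz(p,ctrl.landmark_of("plank_tail",p)[0]["point"],120); L=atz(p,ctrl.landmark_of("plank_line",p)[0]["point"],120)
            ~~~~~~~~~~~~~~~~~~~~~~~~~~~~~~~~^^^
IndexError: list index out of range
```

```bash
python3 - <<'E'
import re
s=open("run.py").read()
s=s.replace('l=atz(p,ctrl.landmark_of("plank_tail",p)[0]["point"],120); L=atz(p,ctrl.landmark_of("plank_line",p)[0]["point"],120)','l=np.array([503,152,120]);L=np.array([534.5,-117,120])')
open("run.py","w").write(s)
E
python3 run.py
cat > tool.py <<'E'
from h import *
np.set_printoptions(precision=4,suppress=True)
s=ctrl.sense();q=s["ee_rot"];R=Ro.from_quat([q[1],q[2],q[3],q[0]]).as_matrix()
def rel(X): return R.T@(np.array(X)-s["eef_pos"])/1000
def info(): print("t",round(s["time_s"],2),"pos",np.array(s["eef_pos"]).round(1),"yaw toolx",round(np.arctan2(R[1,0],R[0,0]),4),"zdir",R[:,2],"F",np.array(s["force"]).round(1),"M",np.array(s["wrist_torque"]).round(2),"w",round(s["grip_width"],3),"gf",round(s["grip_force"],1))
E
python3 -c "
from tool import *
info();print(rel([452,365,200]));print(np.array(s['joints']))"
```

```text
s riser [ 591.7 -194.3] 0.161 [-0. -0.] 1.0 hole [ 631.4 -127.1  100. ] h2 [613.8 -18.5 100. ]
h1 [244.6 213. ]
h2 [279.4 229.9]
dogtop [316.3 241.4]
t riser [ 593.  -196.6] 0.165 [0.1 0.2 0.5 0.5] 1.0 hole [ 632.4 -129.2  100. ] h2 [614.4 -20.7 100. ]
h1 [312.1 186.2]
h2 [275.1 191.7]
dogtop [237.  195.9]
t plank [524.6 -32.3] 0.1166 [-1.7 -0.6 -1.1] 1.0 bench mid [-40.5 173.3] rel yaw -0.0485 line y 88.3163027348771 overhang 51.6836972651229
t 1.85 pos [ 116.  -512.   231.3] yaw toolx 0.2228 zdir [-0. -0. -1.] F [1.1 0.5 0.5] M [-0.01  0.04 -0.02] w 1.003 gf 0.0
[ 0.5215 -0.7811  0.0313]
[-1.5714  0.3129  1.4977 -0.      1.331  -0.2234]
```

send_rows(targets=[[-1,0.026,-0.039,0,0,0,0],[-1,0.026,-0.039,0,0,0,0],[-1,0.026,-0.039,0,0,0,0],[-1,0.026,-0.039,0,0,0,0],[-1,0.026,-0.039,0,0,0,0],[-1,0.026,-0.039,0,0,0,0],[-1,0.026,-0.039,0,0,0,0],[-1,0.026,-0.039,0,0,0,0],[-1,0.026,-0.039,0,0,0,0],[-1,0.026,-0.039,0,0,0,0]], squeeze=60)

```text
time_s: 3.1
eef_pos: [283.7, -72.9, 231.6]
ee_rot: [0.0, 0.994, 0.111, 0.0]
force: [0.3, -0.9, -0.6]
grip_width: 1.0
grip_force: 0.0
```

send_rows(targets=[[-1,0.026,-0.039,0.003,0,0,0],[-1,0.026,-0.039,0.003,0,0,0],[-1,0.026,-0.039,0.003,0,0,0],[-1,0.026,-0.039,0.003,0,0,0],[-1,0.026,-0.039,0.003,0,0,0],[-1,0.026,-0.039,0.003,0,0,0],[-1,0.026,-0.039,0.003,0,0,0],[-1,0.026,-0.039,0.003,0,0,0],[-1,0.026,-0.039,0.003,0,0,0],[-1,0.026,-0.039,0.003,0,0,0]])

```text
time_s: 4.35
eef_pos: [451.2, 365.2, 201.2]
ee_rot: [-0.0, 0.994, 0.111, 0.0]
force: [0.3, -0.6, -0.1]
grip_width: 1.001
grip_force: 0.0
```

```bash
python3 - <<'E'
from tool import *
info()
from m import blob
a=ctrl.capture("scene");b=ctrl.capture("top")
for n,p in(("scene",a),("top",b)):
    k=4;c=proj(p,[452,365,75]);x,y=(c-[48,40]).astype(int);im=cv2.resize(cv2.cvtColor(p["img"],cv2.COLOR_RGB2BGR)[y:y+80,x:x+96],None,fx=k,fy=k,interpolation=cv2.INTER_CUBIC)
    for z,col in((90,(0,255,0)),(60,(255,0,0))):
        u=np.round((proj(p,[452,365,z])-[x,y]+.5)*k-.5).astype(int);cv2.circle(im,tuple(u.tolist()),2,col,-1)
    cv2.imwrite(f"pics/c_{n}.png",im)
cv2.imwrite("pics/c.png",np.hstack([cv2.imread("pics/c_scene.png"),cv2.imread("pics/c_top.png")]))
E
```

```text
t 4.35 pos [451.2 365.2 201.2] yaw toolx 0.2229 zdir [ 0.0002  0.     -1.    ] F [ 0.3 -0.6 -0.1] M [ 0.04 -0.01  0.02] w 1.001 gf 0.0
```

View pics/c.png

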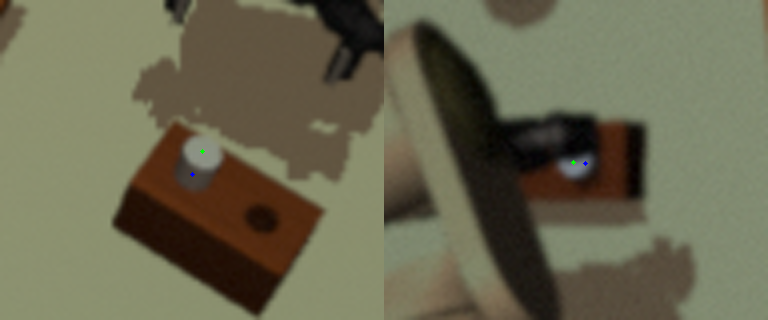

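send_rows(targets=[[-1,0.001,0,0.02,0,0,0],[-1,0,0,0.025,0,0,0],[-1,0,0,0.025,0,0,0],[-1,0,0,0.025,0,0,0],[-1,0,0,0.02,0,0,0],[-1,0,0,0.015,0,0,0],[-1,0,0,0.009,0,0,0],[0.3,0,0,0,0,0,0],[1,0,0,0,0,0,0],[1,0,0,0,0,0,0]], squeeze=60)

```text
time_s: 5.7
eef_pos: [452.0, 364.0, 62.9]
ee_rot: [-0.0, 0.994, 0.111, 0.001]
force: [-0.5, -0.3, -0.4]
grip_width: 0.378
grip_force: 0.0
```

send_rows(targets=[[1,0,0,0,0,0,0],[1,0,0,0,0,0,0],[1,0,0,0,0,0,0],[1,0,0,-0.005,0,0,0],[1,0,0,-0.015,0,0,0],[1,0,0,-0.02,0,0,0],[1,0,0,-0.025,0,0,0],[1,0,0,-0.025,0,0,0],[1,0,0,-0.02,0,0,0],[1,0,0,-0.01,0,0,0]])

```text
time_s: 6.95
eef_pos: [452.0, 363.9, 184.0]
ee_rot: [-0.0, 0.994, 0.111, 0.001]
force: [0.5, 0.1, -1.0]
grip_width: 0.276
grip_force: 58.9
```

```bash
python3 - <<'E'
from tool import *
from m import *
np.set_printoptions(precision=4,suppress=True)
info()
q=np.load("q2.npy").mean(0);H=bench(q,(50,60,0));print(q,H,rel([H[0],H[1],200]))
a=ctrl.capture("scene");c=np.array(s["eef_pos"]);x,y=(proj(a,c)-[60,50]).astype(int)
cv2.imwrite("pics/d.png",cv2.resize(cv2.cvtColor(a["img"],cv2.COLOR_RGB2BGR)[y:y+100,x:x+120],None,fx=4,fy=4,interpolation=cv2.INTER_CUBIC))
E
```

```text
t 6.95 pos [452.  363.9 184. ] yaw toolx 0.2228 zdir [ 0.0017  0.0009 -1.    ] F [ 0.5  0.1 -1. ] M [ 0.02 -0.03 -0.04] w 0.276 gf 58.9
[ 592.3311 -195.4889    0.163 ] [ 631.9324 -128.1708  100.    ] [ 0.0668  0.5197 -0.0161]
```

View pics/d.png

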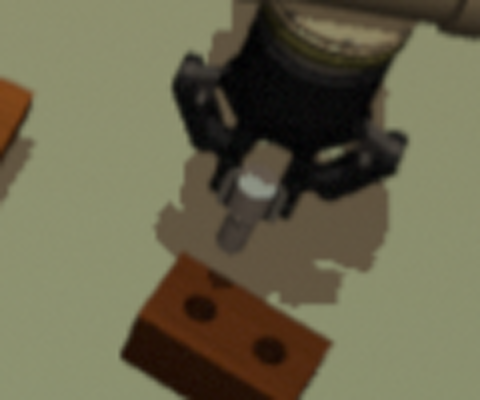

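The dog hangs upright in the fingers (about (257,185) in the crop) and the block is empty. Next, go above the hole.

send_rows(targets=[[1,0.003,0.02,-0.004,0,0,0],[1,0.006,0.04,-0.004,0,0,0],[1,0.008,0.06,-0.004,0,0,0],[1,0.008,0.06,-0.004,0,0,0],[1,0.008,0.06,0,0,0,0],[1,0.008,0.06,0,0,0,0],[1,0.008,0.06,0,0,0,0],[1,0.008,0.06,0,0,0,0],[1,0.006,0.05,0,0,0,0],[1,0.004,0.03,0,0,0,0]])

```text
time_s: 8.25
eef_pos: [627.2, -112.6, 197.3]
ee_rot: [-0.0, 0.994, 0.11, -0.001]
force: [0.2, 1.1, -1.4]
grip_width: 0.267
grip_force: 58.9
```

```bash
python3 - <<'E'
from tool import *
from m import *
np.set_printoptions(precision=4,suppress=True)
info()
q=np.load("q2.npy").mean(0);H=bench(q,(50,60,0));print(H,rel([H[0],H[1],163]))
E
```

```text
t 8.25 pos [ 627.2 -112.6  197.3] yaw toolx 0.2202 zdir [-0.0016  0.0002 -1.    ] F [ 0.2  1.1 -1.4] M [-0.06  0.   -0.01] w 0.267 gf 58.9
[ 631.9324 -128.1708  100.    ] [0.0013 0.0162 0.0343]
```

send_rows(targets=[[1,0.001,0.01,0.005,0,0,0],[1,0,0.006,0.01,0,0,0],[1,0,0,0.01,0,0,0],[1,0,0,0.009,0,0,0],[1,0,0,0.005,0,0,0],[1,0,0,0,0,0,0],[1,0,0,0,0,0,0],[1,0,0,0,0,0,0],[1,0,0,0,0,0,0],[1,0,0,0,0,0,0]])

```text
time_s: 9.5
eef_pos: [632.1, -124.4, 159.4]
ee_rot: [0.0, 0.994, 0.111, 0.0]
force: [0.2, 0.1, -0.9]
grip_width: 0.267
grip_force: 58.9
```

```bash
python3 - <<'E'
from tool import *
from m import *
np.set_printoptions(precision=4,suppress=True)
info()
q=np.load("q2.npy").mean(0);H=bench(q,(50,60,0));print(H,rel([H[0],H[1],163]))
T=np.array(s["eef_pos"]);ims=[]
for nm in("scene","top"):
    p=ctrl.capture(nm);k=5;x,y=(proj(p,[632,-128,130])-[38,40]).astype(int)
    im=cv2.resize(cv2.cvtColor(p["img"],cv2.COLOR_RGB2BGR)[y:y+80,x:x+76],None,fx=k,fy=k,interpolation=cv2.INTER_CUBIC)
    for X,col in((T+[0,0,-48],(0,255,0)),(T+[0,0,-5],(255,255,0)),(H,(0,0,255))):
        u=np.round((proj(p,X)-[x,y]+.5)*k-.5).astype(int);cv2.circle(im,tuple(u.tolist()),2,col,-1)
    ims.append(im)
cv2.imwrite("pics/e.png",np.hstack(ims))
E
```

```text
t 9.5 pos [ 632.1 -124.4  159.4] yaw toolx 0.2228 zdir [ 0.0001 -0.0001 -1.    ] F [ 0.2  0.1 -0.9] M [-0.   -0.   -0.03] w 0.267 gf 58.9
[ 631.9324 -128.1708  100.    ] [-0.001   0.0036 -0.0036]
```

View pics/e.png

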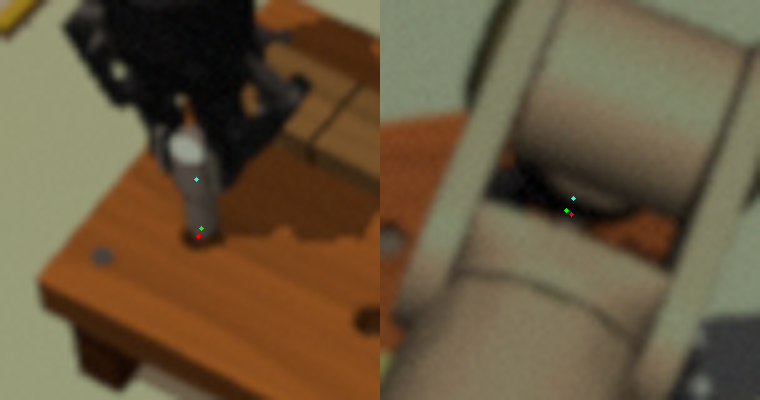

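In the crop the dog's foot is at (202,230), right above the hole mouth at about (202,240), 3–4 mm short along the row. I'll correct that and lower with a force check.

send_rows(targets=[[1,-0.001,0.0036,0,0,0,0],[1,0,0,0.004,0,0,0],[1,0,0,0.004,0,0,0],[1,0,0,0.004,0,0,0],[1,0,0,0.004,0,0,0],[1,0,0,0.004,0,0,0],[1,0,0,0.004,0,0,0],[1,0,0,0.002,0,0,0],[1,0,0,0,0,0,0],[1,0,0,0,0,0,0]])

```text
time_s: 10.85
eef_pos: [631.2, -129.0, 133.1]
ee_rot: [0.001, 0.994, 0.111, -0.001]
force: [-3.7, -3.6, 0.6]
grip_width: 0.269
grip_force: 59.1
```

send_rows(targets=[[1,-0.0008,0.0006,0.002,0,0,0],[1,0,0,0.005,0,0,0],[1,0,0,0.005,0,0,0],[1,0,0,0.005,0,0,0],[1,0,0,0.005,0,0,0],[1,0,0,0.004,0,0,0],[1,0,0,0.003,0,0,0],[1,0,0,0.002,0,0,0],[1,0,0,0,0,0,0],[1,0,0,0,0,0,0]])

```text
time_s: 12.1
eef_pos: [630.8, -129.3, 103.0]
ee_rot: [0.0, 0.994, 0.111, -0.001]
force: [-10.1, -2.3, 10.4]
grip_width: 0.269
grip_force: 60.1
```

send_rows(targets=[[1,-0.001,0,0.002,0,0,0],[1,0,0,0,0,0,0],[-0.3,0,0,-0.001,0,0,0],[-0.3,0,0,-0.001,0,0,0],[-0.3,0,0,-0.002,0,0,0],[-0.3,0,0,-0.01,0,0,0],[-0.3,0,0,-0.02,0,0,0],[0.5,0,0,-0.02,0,0,0],[1,0,0,0,0,0,0],[1,0,0,0,0,0,0]])

```text
time_s: 13.35
eef_pos: [630.0, -129.0, 153.6]
ee_rot: [-0.0, 0.994, 0.111, -0.0]
force: [0.8, 0.6, 0.2]
grip_width: 0.015
grip_force: 0.0
```

send_rows(targets=[[1,0,0,0,0,0,0],[1,0,0,0,0,0,0],[1,0,0,0.01,0,0,0],[1,0,0,0.006,0,0,0],[1,0,0,0.004,0,0,0],[1,0,0,0.003,0,0,0],[1,0,0,0.002,0,0,0],[1,0,0,0,0,0,0],[1,0,0,0,0,0,0],[1,0,0,0,0,0,0]])

```text
time_s: 14.6
eef_pos: [630.4, -129.2, 130.1]
ee_rot: [0.0, 0.994, 0.111, 0.0]
force: [-2.1, 0.3, 6.4]
grip_width: -0.0
grip_force: 2.8
```

The dog is home: the shut fingers met its head top at z = 130. Now the plank.

```bash
python3 - <<'E'
from tool import *
info();print(np.array(s["joints"]))
E
```

```text
t 14.6 pos [ 630.4 -129.2  130.1] yaw toolx 0.2228 zdir [ 0.0007 -0.0005 -1.    ] F [-2.1  0.3  6.4] M [0.07 0.44 0.02] w -0.0 gf 2.8
[-0.3839  0.6575  1.2368 -0.0002  1.2465  0.9642]
```

send_rows(targets=[[1,0,0,-0.02,0,0,0],[0,0,0,-0.02,0,0,0],[-1,0,0,-0.02,0,0,-0.183],[-1,0,0,-0.01,0,0,-0.183],[-1,0,0,0,0,0,-0.183],[-1,0,0,0,0,0,-0.183],[-1,0,0,0,0,0,-0.183],[-1,0,0,0,0,0,-0.183],[-1,0,0,0,0,0,-0.183],[-1,0,0,0,0,0,-0.183]], squeeze=60)

```text
time_s: 15.85
eef_pos: [630.3, -129.1, 199.1]
ee_rot: [-0.0, 0.663, 0.749, 0.0]
force: [0.8, 0.2, -0.3]
grip_width: 0.996
grip_force: 0.0
```

```bash
python3 - <<'E'
from tool import *
info();print(rel([508,112,140]))
E
```

```text
t 15.85 pos [ 630.3 -129.1  199.1] yaw toolx 1.6929 zdir [-0.      0.0001 -1.    ] F [ 0.8  0.2 -0.3] M [-0.05 -0.02  0.  ] w 0.996 gf 0.0
[ 0.2542 -0.0921  0.0591]
```

send_rows(targets=[[-1,0.012,-0.005,0,0,0,0],[-1,0.03,-0.012,0,0,0,0],[-1,0.04,-0.015,0,0,0,0],[-1,0.04,-0.015,0,0,0,0],[-1,0.04,-0.015,0,0,0,0],[-1,0.04,-0.015,0,0,0,0],[-1,0.03,-0.01,0.01,0,0,0],[-1,0.016,-0.005,0.02,0,0,0],[-1,0.006,0,0.02,0,0,0],[-1,0,0,0,0,0,0]])

```text
time_s: 17.1
eef_pos: [508.3, 113.3, 148.4]
ee_rot: [-0.001, 0.666, 0.746, -0.001]
force: [0.1, -0.6, 0.3]
grip_width: 1.0
grip_force: 0.0
```

```bash
python3 - <<'E'
from tool import *
from m import *
np.set_printoptions(precision=4,suppress=True)
info();T=np.array(s["eef_pos"]);print(rel([508,112,100]))
p=ctrl.capture("scene");k=4;x,y=(proj(p,[508,112,120])-[90,75]).astype(int)
im=cv2.resize(cv2.cvtColor(p["img"],cv2.COLOR_RGB2BGR)[y:y+150,x:x+180],None,fx=k,fy=k,interpolation=cv2.INTER_CUBIC)
f=lambda v:(524.6-25*v[0]*0-np.sin(.1166)*v[1]+np.cos(.1166)*v[0],-32.3+np.cos(.1166)*v[1]+np.sin(.1166)*v[0],120)
for X in [f((-25,225)),f((25,225)),f((-25,0)),f((25,0)),f((25,-85)),f((-25,-85)),f((0,145))]:
    u=np.round((proj(p,X)-[x,y]+.5)*k-.5).astype(int);cv2.circle(im,tuple(u.tolist()),2,(0,0,255),-1)
cv2.imwrite("pics/f.png",im)
E
```

```text
t 17.1 pos [508.3 113.3 148.4] yaw toolx 1.6845 zdir [-0.0025  0.0001 -1.    ] F [ 0.1 -0.6  0.3] M [ 0.01 -0.03 -0.01] w 1.0 gf 0.0
[-0.0012 -0.0003  0.0484]
```

View pics/f.png

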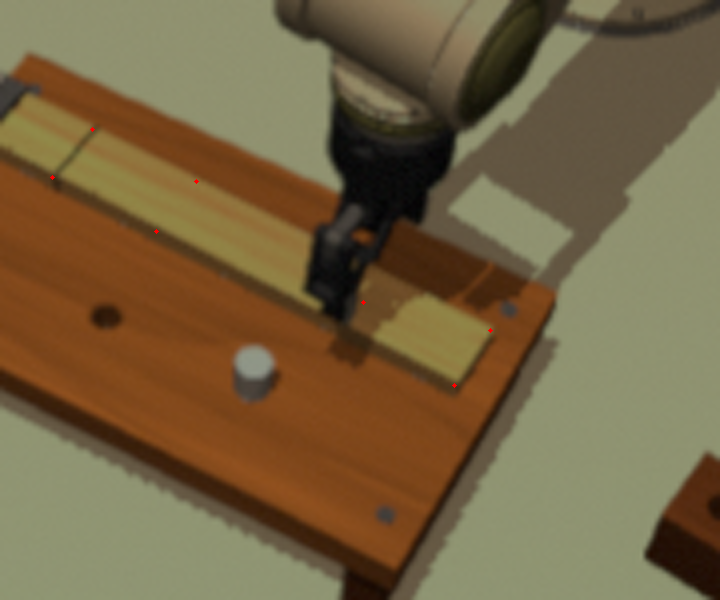

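The plank model's corners and pencil line sit on the picture, at (490,330), (454,386) and (52,178)–(93,130) in the crop. The far finger has room beside the dog at (254,372). Lower and grip.

send_rows(targets=[[-1,0,0,0.01,0,0,0.004],[-1,0,0,0.014,0,0,0],[-1,0,0,0.012,0,0,0],[-1,0,0,0.008,0,0,0],[-1,0,0,0.004,0,0,0],[-0.3,0,0,0,0,0,0],[0.3,0,0,0,0,0,0],[1,0,0,0,0,0,0],[1,0,0,0,0,0,0],[1,0,0,0,0,0,0]], squeeze=60)

```text
time_s: 18.4
eef_pos: [509.8, 112.5, 102.0]
ee_rot: [0.0, 0.667, 0.745, 0.0]
force: [-1.8, 0.9, 5.9]
grip_width: 0.565
grip_force: 63.2
```

```bash
python3 - <<'E'
from tool import *
from m import *
np.set_printoptions(precision=4,suppress=True)
info();print(s["joints"]);q=np.load("q2.npy").mean(0)
c,sn=np.cos(q[2]),np.sin(q[2]);d=np.array(s["eef_pos"])[:2]-q[:2];print("bench xy",c*d[0]+sn*d[1],-sn*d[0]+c*d[1])
T=bench(q,(-30,220,1));print("to y220 same x:",T,rel(T))
p=ctrl.capture("scene")
for n in("plank_line","plank_tail"):
    for r in ctrl.landmark_of(n,p)[:1]: print(n,r,atz(p,r["point"],120))
E
```

```text
t 18.4 pos [509.8 112.5 102. ] yaw toolx 1.6823 zdir [ 0.001   0.0002 -1.    ] F [-1.8  0.9  5.9] M [-0.04  0.39 -0.31] w 0.565 gf 63.2
[-0.0075  0.4462  1.6713  0.0002  1.0232 -0.1191]
bench xy -31.468619196653385 317.3431113566182
to y220 same x: [527.0299  16.7274 101.    ] [-0.0971  0.0065  0.001 ]
plank_line {'point': [271.0, 187.4], 'score': 0.89} [ 530.2136 -119.1829  120.    ]
plank_tail {'point': [355.0, 235.3], 'score': 0.91} [512.2308 151.799  120.    ]
```

send_rows(targets=[[1,-0.003,0.0003,0,0,0,-0.005],[1,-0.006,0.0003,0,0,0,-0.005],[1,-0.008,0.0003,0,0,0,-0.005],[1,-0.01,0.0003,0,0,0,-0.005],[1,-0.01,0.0003,0,0,0,-0.005],[1,-0.01,0.0003,0,0,0,-0.005],[1,-0.01,0.0003,0,0,0,-0.005],[1,-0.01,0.0003,0,0,0,-0.005],[1,-0.008,0,0,0,0,-0.005],[1,-0.004,0,0,0,0,-0.005]], squeeze=80)

```text
time_s: 19.8
eef_pos: [522.7, 35.6, 102.1]
ee_rot: [-0.0, 0.648, 0.762, 0.001]
force: [-2.3, 9.7, 7.9]
grip_width: 0.561
grip_force: 82.3
```

```bash
cat > st.py <<'E'
from tool import *
from m import *
np.set_printoptions(precision=4,suppress=True)
info();q=np.load("q2.npy").mean(0)
c,sn=np.cos(q[2]),np.sin(q[2])
def tb(X): d=np.array(X)[:2]-q[:2];return np.array([c*d[0]+sn*d[1],-sn*d[0]+c*d[1]]).round(1)
print("bench tcp",tb(s["eef_pos"]),"yaw rel",round(np.arctan2(R[1,0],R[0,0])-np.pi/2-q[2],4))
for nm in("scene","top"):
    p=ctrl.capture(nm)
    for n,z in(("plank_line",120),("plank_tail",120),("bench_end",100),("dog_head",115)):
        for r in ctrl.landmark_of(n,p)[:1]: print(nm,n,round(r["score"],2),np.array(r["point"]).round(1),tb(atz(p,r["point"],z)))
    k=4;x,y=(proj(p,bench(q,(0,60,20)))-[85,70]).astype(int)
    im=cv2.resize(cv2.cvtColor(p["img"],cv2.COLOR_RGB2BGR)[y:y+140,x:x+170],None,fx=k,fy=k,interpolation=cv2.INTER_CUBIC)
    for X in [(-120,0,0),(120,0,0),(37.5,-10,20),(-12.5,-10,20),(37.5,60,20),(37.5,280,20),(-12.5,280,20)]:
        u=np.round((proj(p,bench(q,X))-[x,y]+.5)*k-.5).astype(int);cv2.circle(im,tuple(u.tolist()),2,(0,255,0),-1)
    cv2.imwrite(f"pics/{nm}_st.png",im)
E
python3 st.py
```

```text
t 19.8 pos [522.7  35.6 102.1] yaw toolx 1.7323 zdir [ 0.0008  0.0024 -1.    ] F [-2.3  9.7  7.9] M [ 1.39  0.52 -0.26] w 0.561 gf 82.3
bench tcp [-31.2 239.3] yaw rel -0.0015
scene plank_line 0.71 [247.7 179.1] [-41.5  13.5]
scene plank_tail 0.79 [332.6 222.4] [-29.7 286.9]
scene bench_end 0.65 [240.5 192.1] [-5.1 11.6]
scene dog_head 0.47 [244.5 209. ] [47.4 60.6]
top plank_line 0.93 [334.8 209.9] [-30.3   7.2]
top plank_tail 0.6 [333.5 198.9] [1.7 5.8]
top bench_end 0.93 [331.8 196.5] [11.6  6.4]
top dog_head 0.5 [307.8 182.7] [60.  71.4]
```

send_rows(targets=[[1,-0.001,0.003,0,0,0,0],[1,-0.001,0.006,0,0,0,0],[1,-0.001,0.008,0,0,0,0],[1,-0.001,0.008,0,0,0,0],[1,-0.001,0.006,0,0,0,0],[1,-0.001,0.004,0,0,0,0],[1,-0.001,0.003,0,0,0,0],[1,-0.001,0.002,0,0,0,0],[1,0,0,0,0,0,0],[1,0,0,0,0,0,0]])

```text
time_s: 21.55
eef_pos: [562.6, 33.7, 102.1]
ee_rot: [-0.001, 0.648, 0.761, 0.0]
force: [-8.3, 2.7, 11.1]
grip_width: 0.566
grip_force: 82.7
```

```bash
python3 st.py
```

```text
t 21.55 pos [562.6  33.7 102.1] yaw toolx 1.7311 zdir [-0.0014  0.0014 -1.    ] F [-8.3  2.7 11.1] M [ 0.47  1.19 -0.95] w 0.566 gf 82.7
bench tcp [  7.9 231. ] yaw rel -0.0027
scene plank_line 0.89 [234.4 186.6] [-0.3 -3.6]
scene plank_tail 0.9 [322. 232.] [ 11.3 277.2]
scene bench_end 0.97 [238.4 192.7] [-0.4  7.8]
scene dog_head 0.57 [244.3 205. ] [36.4 52.7]
top plank_line 0.98 [336.5 197.6] [ 4.2 -3.5]
top plank_tail 0.55 [243.  208.7] [ 12.1 267.5]
top bench_end 0.78 [333.1 196.7] [10.4  2.7]
top dog_head 0.59 [310.3 188.3] [42.7 66.8]
```

View pics/scene_st.png

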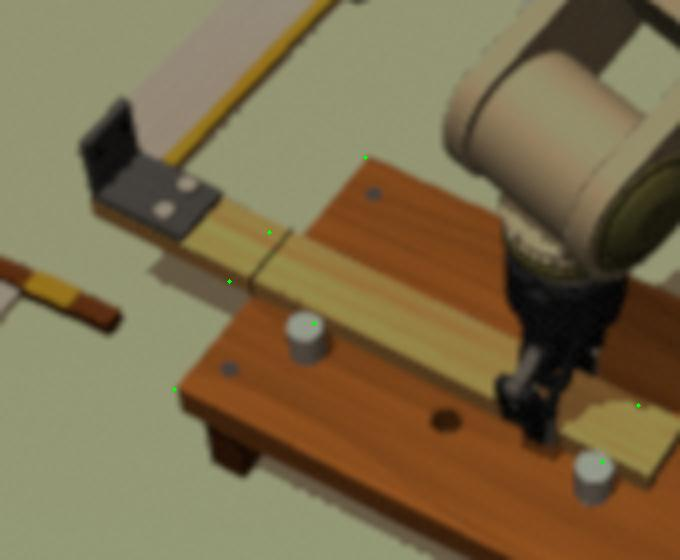

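The plank is flat and the line, from (250,287) to (291,231) in the crop, is still about 12–13 mm short of the target marks. The plank is also a few mm shy of the dogs.

send_rows(targets=[[1,-0.002,0,0,0,0,0],[1,-0.002,0.0005,0,0,0,0],[1,-0.002,0.0005,0,0,0,0],[1,-0.002,0.0005,0,0,0,0],[1,-0.002,0.0005,0,0,0,0],[1,-0.001,0.001,0,0,0,0],[1,0,0.001,0,0,0,0],[1,0,0.001,0,0,0,0],[1,0,0,0,0,0,0],[1,0,0,0,0,0,0]])

```text
time_s: 23.3
eef_pos: [569.0, 23.9, 102.1]
ee_rot: [-0.001, 0.648, 0.762, -0.0]
force: [-11.3, 3.3, 11.1]
grip_width: 0.562
grip_force: 82.8
```

```bash
python3 st.py
```

```text
t 23.3 pos [569.   23.9 102.1] yaw toolx 1.7319 zdir [-0.0025  0.0016 -1.    ] F [-11.3   3.3  11.1] M [ 0.63  1.48 -0.69] w 0.562 gf 82.8
bench tcp [ 12.5 220.3] yaw rel -0.0019
scene plank_line 0.95 [229.9 186.1] [  4.5 -15.4]
scene plank_tail 0.95 [315.2 229.9] [ 14.4 258.8]
scene bench_end 0.83 [238.7 191.1] [-5.6  5.3]
scene dog_head 0.62 [244.4 207.5] [43.4 57.6]
top plank_line 0.9 [340.3 193.7] [ 13.8 -16.3]
top plank_tail 0.86 [248.2 206.3] [ 16.7 251.8]
top bench_end 0.68 [334.1 198. ] [6.2 0.4]
top dog_head 0.61 [310.5 184.7] [53.1 64.6]
```

send_rows(targets=[[1,0,0.0008,0,0,0,0],[1,0,0.0008,0,0,0,0],[1,0,0.0008,0,0,0,0],[1,0,0.0008,0,0,0,0],[1,0,0,0,0,0,0],[1,0,0,0,0,0,0],[1,0,0,0,0,0,0],[1,0,0,0,0,0,0],[1,0,0,0,0,0,0],[1,0,0,0,0,0,0]])

```text
time_s: 25.05
eef_pos: [569.4, 23.9, 102.2]
ee_rot: [-0.004, 0.648, 0.762, -0.003]
force: [-28.7, 0.3, 23.4]
grip_width: 0.564
grip_force: 84.1
```

```bash
python3 st.py; python3 - <<'E'
import cv2,numpy as np
a=cv2.imread("pics/scene_st.png")[0:560,0:400];b=cv2.imread("pics/top_st.png")[0:560,280:680]
cv2.imwrite("pics/g.png",np.hstack([a,b]))
E
```

```text
t 25.05 pos [569.4  23.9 102.2] yaw toolx 1.7328 zdir [-0.0101  0.0005 -0.9999] F [-28.7   0.3  23.4] M [-0.03  4.13 -0.52] w 0.564 gf 84.1
bench tcp [ 13.  220.2] yaw rel -0.001
scene plank_line 0.71 [255.8 201.2] [12.9 74.9]
scene plank_tail 0.88 [315.6 231.7] [ 18.8 262.5]
scene dog_head 0.66 [245.2 209.1] [46.8 62.4]
top plank_line 0.76 [339.6 196.1] [  7.2 -13.1]
top plank_tail 0.78 [246.9 210.3] [  5.8 257.2]
top bench_end 0.88 [334.  201.1] [-2.8  2.2]
top dog_head 0.53 [309.1 186.3] [49.  69.3]
```

View pics/g.png

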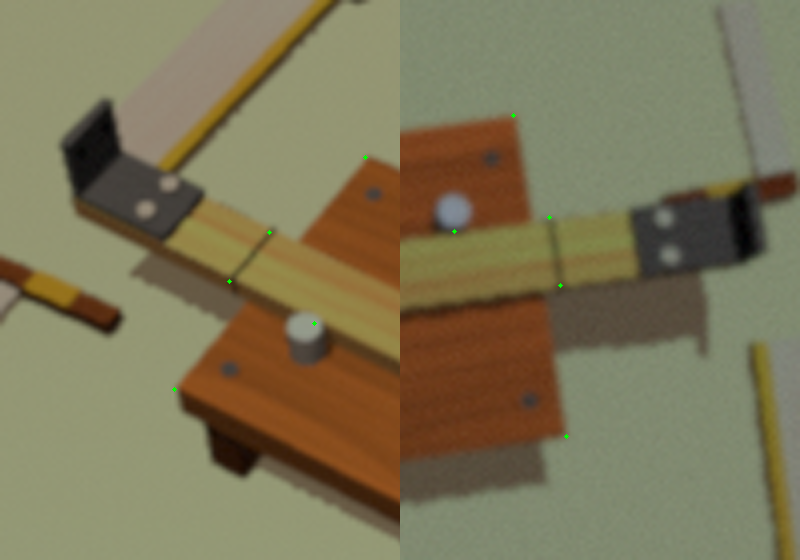

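The line now lies on the 10 mm target marks in both views, at (229,281)–(269,232) left and (552,218)–(560,285) right. The push force rose on dog contact. A slight turn towards the new dog will confirm contact at both.

send_rows(targets=[[1,0,0,0,0,0,-0.002],[1,0,0,0,0,0,-0.002],[1,0,0,0,0,0,-0.002],[1,0,-0.0004,0,0,0,0],[1,0,0,0,0,0,0],[1,0,0,0,0,0,0],[1,0,0,0,0,0,0],[1,0,0,0,0,0,0],[1,0,0,0,0,0,0],[1,0,0,0,0,0,0]])

```text
time_s: 26.8
eef_pos: [569.7, 23.8, 102.2]
ee_rot: [-0.003, 0.645, 0.764, -0.002]
force: [-23.8, 0.0, 20.2]
grip_width: 0.562
grip_force: 83.6
```

```bash
python3 st.py | head -3
```

```text
t 26.8 pos [569.7  23.8 102.2] yaw toolx 1.7386 zdir [-0.008   0.0005 -1.    ] F [-23.8   0.   20.2] M [ 0.02  3.44 -0.45] w 0.562 gf 83.6
bench tcp [ 13.3 220.1] yaw rel 0.0049
scene plank_line 0.92 [231.  187.5] [ 7.1 -9.9]
```

The tool turned freely about the fixed dog, so the new dog was not yet touched. Turn further.

send_rows(targets=[[1,0,0.0001,0,0,0,-0.002],[1,0,0.0001,0,0,0,-0.002],[1,0,0.0001,0,0,0,-0.002],[1,0,0.0001,0,0,0,-0.002],[1,0,0,0,0,0,0],[1,0,0,0,0,0,0],[1,0,0,0,0,0,0],[1,0,0,0,0,0,0],[1,0,0,0,0,0,0],[1,0,0,0,0,0,0]])

```text
time_s: 28.55
eef_pos: [570.0, 23.8, 102.2]
ee_rot: [-0.003, 0.643, 0.766, -0.003]
force: [-24.0, -0.2, 20.2]
grip_width: 0.566
grip_force: 83.9
```

```bash
python3 st.py | head -3
```

```text
t 28.55 pos [570.   23.8 102.2] yaw toolx 1.7456 zdir [-0.0085  0.0006 -1.    ] F [-24.   -0.2  20.2] M [-0.06  3.61 -0.9 ] w 0.566 gf 83.9
bench tcp [ 13.5 220. ] yaw rel 0.0118
scene plank_line 0.55 [227.6 188.1] [ 13.6 -16.9]
```

send_rows(targets=[[1,0,0,0,0,0,-0.002],[1,0,0,0,0,0,-0.002],[1,0,0,0,0,0,-0.002],[1,0,0,0,0,0,-0.002],[1,0,0,0,0,0,0],[1,0,0,0,0,0,0],[1,0,0,0,0,0,0],[1,0,0,0,0,0,0],[1,0,0,0,0,0,0],[1,0,0,0,0,0,0]])

```text
time_s: 30.3
eef_pos: [570.0, 23.7, 102.2]
ee_rot: [-0.004, 0.641, 0.768, -0.002]
force: [-24.5, -0.3, 19.7]
grip_width: 0.564
grip_force: 84.3
```

```bash
python3 st.py | head -3; python3 - <<'E'
from fit import *
np.set_printoptions(precision=4,suppress=True)
b=ctrl.capture("top");w,pi=masks(b)
im=b["img"].astype(float)
q=np.load("q2.npy").mean(0)
# plank edges vs. dogs, top view: near and far pine edges between saw end and iron, and along the riser
def edge(x,y0,y1,inn,z=20,n=25):
    c,s=np.cos(q[2]),np.sin(q[2]);A=bench(q,(x,y0,z));B=bench(q,(x,y1,z))
    e=edgepts(pi,None,b,[(A,B,0,1,(c*inn,s*inn,0))],n=n,half=5);return e
for nm,x,inn in(("near",-12.5,1),("far",37.5,-1)):
    for y0,y1 in((-60,-12),(-5,40),(85,150)):
        e=edge(x,y0,y1,inn)[:,1];print(nm,y0,y1,"px",np.nanmedian(e).round(2),"mm",(np.nanmedian(e)*2.87).round(1),np.isnan(e).sum())
E
```

```text
t 30.3 pos [570.   23.7 102.2] yaw toolx 1.7513 zdir [-0.0083  0.0012 -1.    ] F [-24.5  -0.3  19.7] M [-0.07  3.55 -1.92] w 0.564 gf 84.3
bench tcp [ 13.6 219.9] yaw rel 0.0175
scene plank_line 0.69 [230.9 187.6] [  7.6 -10. ]
near -60 -12 px 4.83 mm 13.9 13
near -5 40 px -0.67 mm -1.9 2
near 85 150 px -0.64 mm -1.8 0
far -60 -12 px nan mm nan 25
far -5 40 px -1.61 mm -4.6 6
far 85 150 px -1.56 mm -4.5 1<stdin>:12: RuntimeWarning: All-NaN slice encountered
```

Wrist moment now rises (−0.45 → −1.9 N m) with the TCP standing still, so both dogs carry the plank. One last look before handing in.

```bash
python3 st.py | head -4; python3 - <<'E'
import cv2,numpy as np
a=cv2.imread("pics/scene_st.png")[0:560,0:400];b=cv2.imread("pics/top_st.png")[0:560,200:600]
cv2.imwrite("pics/g2.png",np.hstack([a,b]))
E
```

```text
t 30.85 pos [570.   23.7 102.2] yaw toolx 1.7513 zdir [-0.0083  0.0012 -1.    ] F [-25.2  -0.7  19.9] M [-0.09  3.52 -1.94] w 0.563 gf 84.3
bench tcp [ 13.5 219.9] yaw rel 0.0175
scene plank_line 0.89 [231.6 185.9] [  1.6 -11.7]
scene plank_tail 0.71 [315.6 232.4] [ 20.7 263.5]
```

View pics/g2.png

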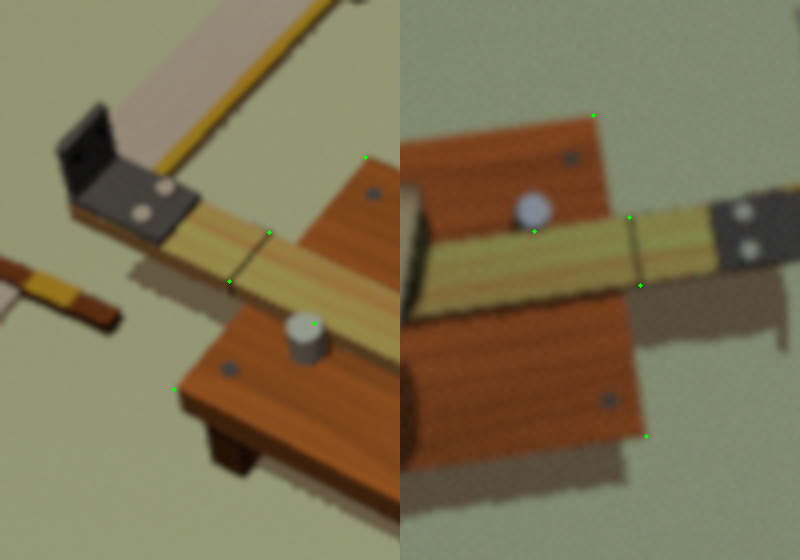

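The line runs through the 10 mm marks in both views: (230,281)–(269,232) left and (630,217)–(640,285) right. The plank touches the new dog, lies flat and is held down, so I'm handing it in.

```bash
python3 -c "
from rig import ctrl
print(ctrl.finish_job())"
```

```text
the job is handed in; nothing more can be done
None
```

The job is handed in, with no verdict returned: the dog is fully home in the saw-end hole, and the plank lies flat against both dogs, its line about 10 mm clear of the riser's end, gripped and pressed down with about 20 N, at about 31 s of the 58 s.

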